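# Unlock the test fixture and draw out its nest

## Task

Two slide-out test fixtures stand on the desk; one holds a white module in its nest. On that fixture, slide the lock bolt fully back by its round knob, then pull the nest fully out toward the front by its upright handle, so that the module, still sitting in its pocket, comes out from under the probe bridge. Leave the empty fixture locked and as it is.

Things in the scene. Friction and masses are not known exactly. Their poses are not given: they have to be found in the camera images.
- fixture_bolt (a joint): Lock bolt of the fixture that holds the module: a steel bar 14 mm wide across its left (+y) side, tip in a notch of the nest. Value in m: 0 (or up to 0.006 at the start) = locked, 0.036 = fully back at its stop. Moves along the fixture's +y. The nest is locked below 0.020. Needs about 2 N, stays where it is left.
- fixture_knob (a point): Centre of the grip part of the round steel knob that stands upright on that bolt and moves with it: 18 mm diameter from 52 to 76 mm above the desk (this point at 64 mm), on a 12 mm stem. Axes as the fixture's: x to its rear, y to its left, z up. Nothing within 50 mm of the knob's axis is higher than 33 mm above the desk.
- fixture_nest (a joint): Nest (flat aluminium slide, 64 mm wide) of the same fixture. Value in m: 0 = in, under the probe bridge; 0.070 = fully out at its stop. It moves along the fixture's -x, to the front. Needs about 3 N, stays where it is left; with the bolt locked it moves only 2 mm.
- fixture_handle (a point): Grip point of the nest's handle, a black upright plate at the front of the nest, 14 mm thick along x, 40 mm wide along y, top 78 mm above the desk (this point on its centre line at 64 mm); it moves with the nest. Axes as the fixture's. Round it nothing is higher than 33 mm above the desk for 60 mm.
- fixture_pocket (a point): Centre of the floor of the nest's pocket, 26 mm above the desk, 135 mm behind the handle; the rim round it is 7 mm high. Moves with the nest. Axes as the fixture's. The probe bridge, 88 mm high, crosses the fixture 11 mm behind this point while the nest is in. Base: 200 mm long (x), 104 mm wide, with a wing under the bolt to 125 mm left of the centre line.
- module: White electronic module, 31 x 47 x 17 mm, loose in the pocket of the nest; origin at the centre of its underside, z up.
- spare_bolt (a joint): Lock bolt of the other fixture, of the same make but empty, which stands beside it on the desk (to the left or to the right). 0 = locked. To be left alone.
- spare_nest (a joint): Nest of the empty fixture. 0 = in. To be left alone.

How it is judged:
By the outcome, as a careful person would: the job done as asked, in the order asked, and still so for the second after the job is handed in, with the robot touching nothing.
It also fails if it takes over 43 s, if anything falls off the work surface, if the arm or the gripper's body presses on something with over 40 N, if the wrist force passes 120 N, or if a joint passes its speed limit or range.

## Robot

A 6-joint arm with a two-finger parallel gripper is mounted at the origin on a cart in front of the work surface, level with it; the furniture and walls round the work are solid. World frame = base frame: x ahead of the robot, y to its left, z up, the work surface at z = 0. Lengths are in m, angles in rad, forces in N, time in s.
With the tool pointing down it reaches from about 0.375 to 0.975 m from the base axis. Payload 3.8 kg.
Tool frame: the origin (TCP) lies at the very end of the fingers, on their centre line; the grasp point (between the pads) lies bot.hold_point_z behind it (bot.hold_point_z is the distance from the TCP to the grasp point, in m); z points along the fingers, y is the line along which they close (so a half turn about z gives the same grasp; the last joint's range is limited). The gripper opens to 85 mm and grips with 20 to 120 N. Pads are 22 mm wide; open, the fingers measure 114 mm over their backs; the gripper's body (76 mm by 85 mm) begins 54 mm behind the grasp point. The pads swing forward as they close: fully open they stand 13 mm farther back than shut.
Start: joints at [-1.367, 0.264, 1.604, -0, 1.274, -0.037], TCP at [0.161, -0.656, 0.231] pointing down, gripper open.
Joint ranges: [-2.63, 2.63], [-0.94, 2.18], [0.31, 2.57], [-1.31, 4.45], [0, 2.66], [-2.55, 2.55]. Speed limits (rad/s): [2.57, 2.57, 3.14, 3.14, 3.14, 3.14].

## Interface

Orientations are given as a rotation vector (axis times angle).
In Python, from workcell import bot, job, read_camera, camera_info gives the robot as it stands (bot), with the cameras as plain functions and the job (job).
- The arm moves only by the tool jog_arm, called after ">>>" as name(argument=value, ...), one argument or row to a line, values as JSON. Schema: {"type":"object","properties":{"plan":{"type":"array","items":{"type":"array","items":{"type":"array","items":{"type":"number"},"minItems":4,"maxItems":4},"minItems":1,"maxItems":5},"minItems":1,"maxItems":1},"jaw":{"type":"number"},"squeeze":{"type":"number"},"only":{"type":"string"},"quiet":{"type":"boolean"},"lines":{"type":"string"}},"required":["plan"],"additionalProperties":false}. plan is a list that holds a single list of rows (three levels of brackets), with 1 to 5 rows, each of 4 numbers: dx, dy, dz in m, then a turn about the tool's z in rad; each row shifts and turns the commanded pose from where the row before left it, along the tool's axes as they then stand; what a row does not reach is not made up. A row lasts 1/8 s, in which the tool goes at most 0.0625 m and 0.188 rad, less where a joint would pass 70% of its speed; a pose out of reach is approached as far as the arm can. jaw is the opening from 0.0 (shut) to 1.0 (fully open), set as the call begins (left out keeps the last). The fingers move at their own pace and stop on an object; squeeze is the grip in N (left out, the last holds). Time passes only in rows, so rows that do not move let the fingers close. The tool returns the time, the measured TCP pose, the force, the opening and the grip force at its end. only (a regular expression) keeps the lines of the reply that match it, lines (a string "A,B") keeps lines A to B, and quiet returns only ok. Input that does not fit is refused with a message, and nothing moves.
- bot.read_state(): the state, without advancing time (a new reading comes with each control period).
- read_camera(name): name is "side" or "top" or "wrist"; returns the picture (480x640x3 uint8, red, green, blue); there is no depth.
- camera_info(name): a dict with "intrinsics" (3x3 intrinsics, pixels), "extrinsics" (4x4, takes a point from camera to world coordinates). Camera axes: x right, y down, z forward; pixel columns grow to the right and rows downward; lengths in m; the calibration is good to about 2 mm. A picture is of the moment at which its call begins: read the wrist's pose just before it. camera_info takes no time and is no camera call; for the wrist camera it gives the pose at the moment of the call.
- job.finish_job(): hands the job in; it is judged then, once.
The state is a dict: "time": time; "q": joint angles; "joint_vel": joint speeds; "joint_torque": joint torques, N m; "tool_pos": TCP position; "tcp_rot": TCP orientation; "wrist_force": force on the tool from outside, world axes, zero at the start; "torque": the same for the moment, N m; "width": opening from 0.0 (shut) to 1.0 (fully open); "grip_force": force on a finger pad.
Only numpy, scipy, OpenCV 4.12 (cv2) and the standard library are available. Lean on these libraries where they do the work, as an engineer would, in place of code of your own. Each camera call takes 0.05 s, during which the arm holds its last target. There are 200 camera calls.

## Working session

There is one attempt and no reset: what is moved stays moved. The work goes in short steps, Python scripts to look and compute and a tool call to move; the robot and the scene stay as the last step left them, time stands still between calls to the robot, and variables do not carry over. Pictures are saved under pics/ and viewed, at most 10 in all, crops included, and the job is handed in when it is done.

```bash
ls; mkdir -p pics; python3 - <<'E'
from workcell import bot, job, read_camera, camera_info
import cv2
for n in("top","side"):
    cv2.imwrite(f"pics/{n}0.png",read_camera(n)[:,:,::-1]); i=camera_info(n); print(n,i["intrinsics"],i["extrinsics"])
s=bot.read_state();print(s["time"],s["tool_pos"],s["tcp_rot"],s["width"],bot.hold_point_z)
E
```

```text
pics
workcell.py
top [[585.95899689   0.         323.79159727]
 [  0.         585.95899689 230.79552939]
 [  0.           0.           1.        ]] [[ 4.63324936e-03 -9.86380040e-01  1.64416998e-01  4.33366459e-01]
 [-9.99668176e-01 -4.02456668e-04  2.57560761e-02 -1.67258040e-01]
 [-2.53391087e-02 -1.64481775e-01 -9.86054601e-01  1.04194459e+00]
 [ 0.00000000e+00  0.00000000e+00  0.00000000e+00  1.00000000e+00]]
side [[460.50513773   0.         312.72922471]
 [  0.         460.50513773 229.23003758]
 [  0.           0.           1.        ]] [[-0.95439655 -0.16076866  0.25155647  0.40750336]
 [-0.29841836  0.53797346 -0.7883724   0.51618879]
 [-0.00858513 -0.82748897 -0.56141634  0.55386183]
 [ 0.          0.          0.          1.        ]]
0.1 [ 0.16085091 -0.6548737   0.23009027] [-3.11681929e+00 -3.77116753e-01  2.94911418e-04] 0.9980420950642269 0.0187
```

View pics/top0.png

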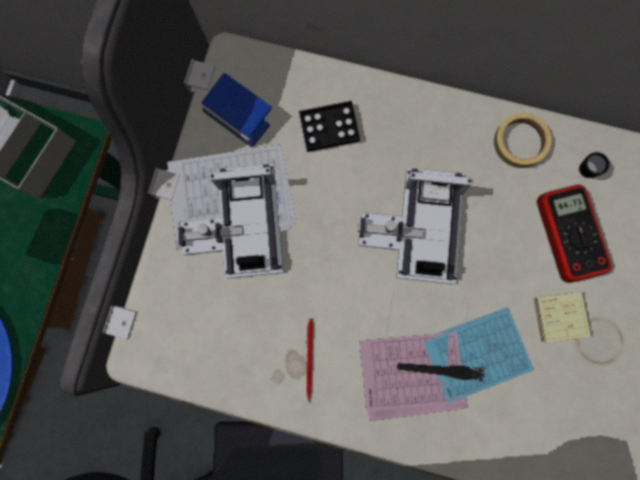

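View pics/side0.png

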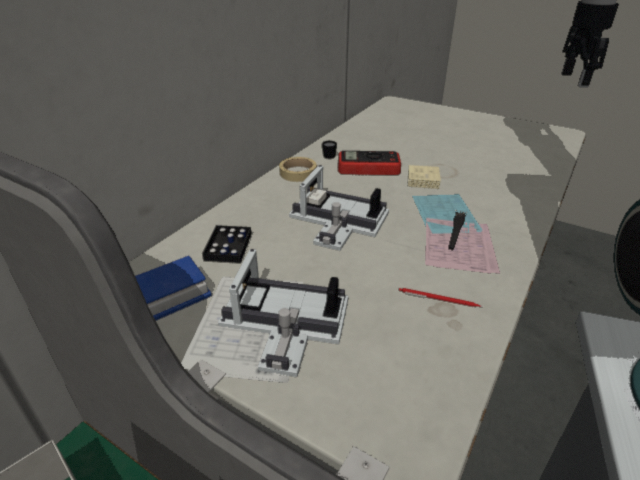

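The top view shows two fixtures, around (250,225) and (433,228). In the side view the right one, around (340,205), seems to hold a white block. I'll enlarge both to confirm.

```bash
python3 - <<'E'
import cv2,numpy as np
t=cv2.imread("pics/top0.png");s=cv2.imread("pics/side0.png")
R=lambda im:cv2.resize(im,(400,300),interpolation=cv2.INTER_CUBIC)
a=R(t[165:285,350:510]);b=R(t[160:280,160:320]);c=R(s[160:256,272:400]);d=R(s[240:375,190:370])
cv2.imwrite("pics/z.png",np.vstack([np.hstack([a,b]),np.hstack([c,d])]))
E
```

```text
(no output)
```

View pics/z.png

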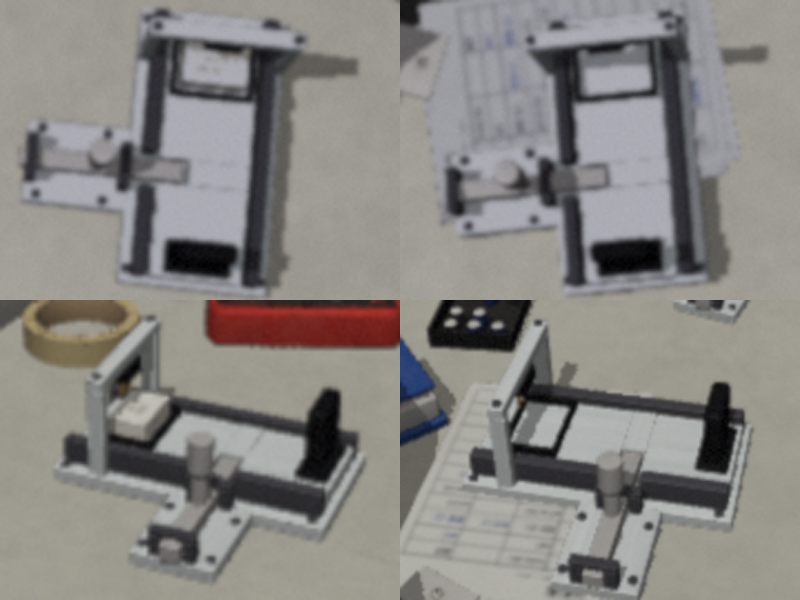

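The right-hand fixture holds the module; the left one's pocket is empty. In the top view its knob is at about (391,226) and its black handle at about (430,268). Next I measure these.

```bash
cat > h.py <<'E'
import numpy as np,cv2
from workcell import bot, job, read_camera, camera_info
def cast(n,px,z,info=None):
    i=info or camera_info(n);E=np.array(i["extrinsics"]);px=np.atleast_2d(px).astype(float)
    d=np.c_[px,np.ones(len(px))]@np.linalg.inv(i["intrinsics"]).T@E[:3,:3].T;o=E[:3,3]
    return o+d*((z-o[2])/d[:,2])[:,None]
def proj(n,p):
    i=camera_info(n);E=np.linalg.inv(i["extrinsics"]);c=np.atleast_2d(p)@E[:3,:3].T+E[:3,3]
    u=c@np.array(i["intrinsics"]).T;return u[:,:2]/u[:,2:]
E
python3 - <<'E'
from h import *
t=cv2.imread("pics/top0.png");g=cv2.cvtColor(t,cv2.COLOR_BGR2GRAY)
c=lambda l:np.array(l)/2.5+[350,165]-.3
m=np.zeros_like(g);m[255:280,410:450]=(g[255:280,410:450]<45)
P=np.argwhere(m)[:,::-1];r=cv2.minAreaRect(P.astype(np.float32));print(len(P),r,cv2.boxPoints(r).tolist())
W=cast("top",P,.078)
R=cast("top",c([(268,293),(118,280)]),.012);print("base front",R)
yaws=[]
for a,b,z in[((155,60),(138,275),.033),((268,75),(256,285),.033),((258,60),(243,240),.03)]:
    A,B=cast("top",c([b,a]),z);v=B-A;yaws.append(np.arctan2(v[1],v[0]))
v=R[1]-R[0];yaws.append(np.arctan2(v[1],v[0])-np.pi/2);print("yaws",yaws)
yaw=np.median(yaws);ex=np.array([np.cos(yaw),np.sin(yaw)]);ey=np.array([-ex[1],ex[0]])
x=W[:,:2]@ex;y=W[:,:2]@ey
hx=np.percentile(x,98)-.007;print("x",x.min(),x.max(),"y",y.min(),y.max())
print("knob top",cast("top",c([(103,152)]),.076))
for cx in [[430,262]]:print(cast("top",cx,.078))
E
```

```text
328 ((433.0, 268.0), (18.0, 32.0), 90.0) [[417.0, 259.0], [449.0, 259.0], [449.0, 277.0], [417.0, 277.0]]
base front [[ 0.51468699 -0.37338595  0.012     ]
 [ 0.52352507 -0.26900988  0.012     ]]
yaws [np.float64(-0.09646126183952622), np.float64(-0.08779596513711602), np.float64(-0.11175425578063837), np.float64(-0.08447384994947726)]
x 0.5470894169959489 0.5768514046423426 y -0.2984896410181376 -0.24487728476758178
knob top [[ 0.60343841 -0.2540536   0.076     ]]
[[ 0.54209493 -0.3172027   0.078     ]]
```

>>> jog_arm(
  plan=[
    [[0.05, -0.025, 0, 0], [0.05, -0.025, 0, 0], [0.05, -0.025, 0, 0], [0.05, -0.025, 0, 0], [0.05, -0.025, 0, 0]],
  ],
  jaw=1.0,
)

```text
time: 0.72
tool_pos: [0.3749, -0.473, 0.2308]
tcp_rot: [-3.118, -0.377, 0.0]
wrist_force: [0.0, -0.5, -0.1]
width: 0.994
grip_force: 0.0
```

>>> jog_arm(
  plan=[
    [[0.05, -0.025, 0, 0], [0.05, -0.025, 0, 0], [0.05, -0.025, 0, 0], [0.05, -0.025, 0, 0], [0.05, -0.025, 0, 0]],
  ],
)

```text
time: 1.35
tool_pos: [0.5878, -0.292, 0.2307]
tcp_rot: [-3.118, -0.377, 0.001]
wrist_force: [0.8, 0.1, 0.1]
width: 1.001
grip_force: 0.0
```

>>> jog_arm(
  plan=[
    [[0, 0, 0, -0.18], [0, 0, 0, -0.18], [0, 0, 0, -0.18], [0, 0, 0, -0.18], [0, 0, 0, -0.18]],
  ],
)

```text
time: 1.98
tool_pos: [0.5866, -0.2932, 0.2305]
tcp_rot: [-2.638, -1.704, 0.001]
wrist_force: [-1.3, -0.3, -0.3]
width: 1.001
grip_force: 0.0
```

>>> jog_arm(
  plan=[
    [[0, 0, 0, -0.17], [0, 0, 0, -0.17], [0, 0, 0, 0]],
  ],
)

```text
time: 2.35
tool_pos: [0.5866, -0.2933, 0.2306]
tcp_rot: [-2.32, -2.116, 0.001]
wrist_force: [-0.2, 0.9, 0.2]
width: 1.001
grip_force: 0.0
```

```bash
cat >> h.py <<'E'
from scipy.spatial.transform import Rotation as Ro
def go(x,y,z,yaw=None):
    "tool-axis displacement to world point; and turn to put tool y at yaw"
    s=bot.read_state();R=Ro.from_rotvec(s["tcp_rot"]).as_matrix();a=np.arctan2(R[1,1],R[0,1])
    print("t",s["time"],"pos",np.round(s["tool_pos"],4),"yaw",round(a,4),"q6",s["q"][5],"delta tool",np.round(R.T@(np.array([x,y,z])-s["tool_pos"]),4), "turn",None if yaw is None else -(yaw-a),"tilt",R[:,2])
E
python3 - <<'E'
from h import *
go(.603,-.254,.06,-.088)
i=camera_info("wrist");np.savez("w1.npz",**i)
cv2.imwrite("pics/w1.png",read_camera("wrist")[:,:,::-1])
E
```

```text
t 2.35 pos [ 0.5866 -0.2933  0.2306] yaw -0.0918 q6 -0.40981707212536606 delta tool [0.0406 0.0129 0.1706] turn -0.003842388704399846 tilt [-9.52128408e-04  5.34715451e-04 -9.99999404e-01]
```

View pics/w1.png

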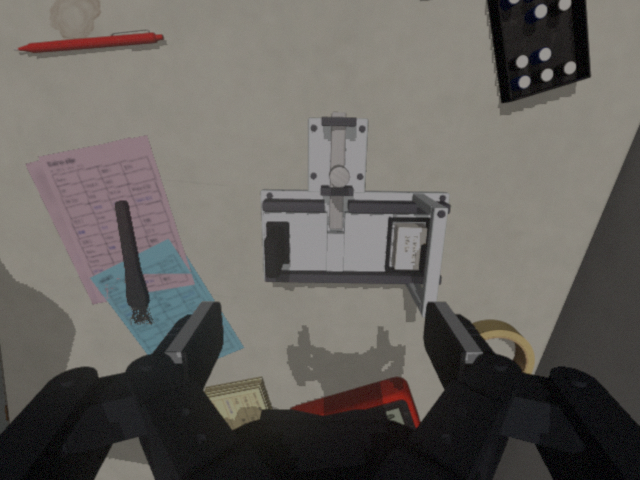

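Wrist view: knob top at about (339,176), handle block at columns 264–290 and rows 221–282, module at about (408,247). I'll measure these on an enlarged crop.

```bash
python3 - <<'E'
from h import *
i=dict(np.load("w1.npz"));print(np.round(i["extrinsics"],3).tolist())
im=cv2.imread("pics/w1.png")
cv2.imwrite("pics/w1z.png",cv2.resize(im[110:290,250:460],(700,600),interpolation=cv2.INTER_CUBIC))
print("knob",cast("",[(339,176)],.076,i),"front/rear-left base corners",cast("",[(262,190),(450,194),(262,278)],.012,i))
E
```

```text
[[0.996, -0.087, -0.027, 0.593], [-0.091, -0.951, -0.297, -0.218], [0.0, 0.298, -0.955, 0.372], [0.0, 0.0, 0.0, 1.0]]
knob [[ 0.60350129 -0.25513574  0.076     ]] front/rear-left base corners [[ 0.52444886 -0.2702196   0.012     ]
 [ 0.72016663 -0.29235979  0.012     ]
 [ 0.51011524 -0.36910299  0.012     ]]
```

View pics/w1z.png

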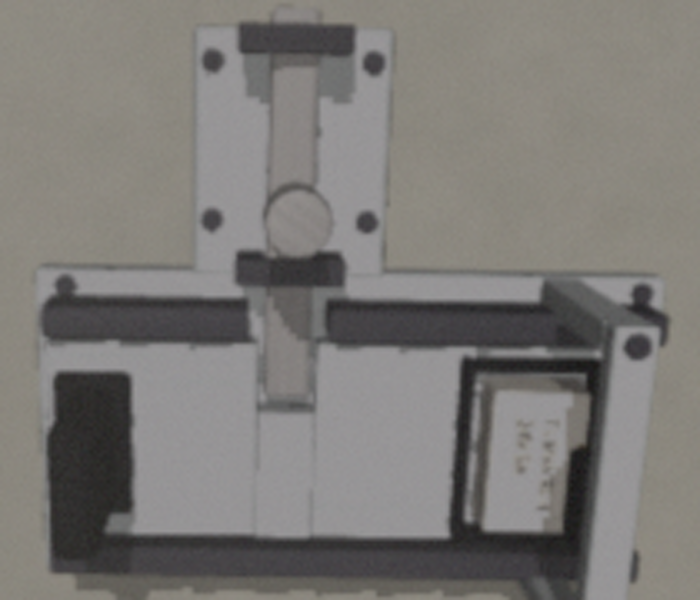

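```bash
python3 - <<'E'
from h import *
i=dict(np.load("w1.npz"))
ex=np.array([.9955,-.095,0])
print("handle wrist",cast("",[(265.2,257.6)],.078,i)+.007*ex)
t=cv2.cvtColor(cv2.imread("pics/top0.png"),cv2.COLOR_BGR2GRAY)
print(t[256:278,416:448:2])
go(.6036,-.2548,.043)
E
```

```text
handle wrist [[ 0.53809495 -0.32251452  0.078     ]]
[[171 173 173 174 171 174 172 171 172 174 175 172 173 171 171 167]
 [172 171 173 171 173 171 174 172 172 172 174 172 173 171 172 163]
 [170 171 170 167 172 171 172 173 172 173 172 171 172 174 171 160]
 [162 155 156 156 154 161 163 169 170 170 171 171 173 172 174 160]
 [140 112 112 117 114 131 139 152 156 155 162 164 169 170 172 157]
 [109  61  58  65  61  78  91 105 110 116 129 138 152 156 167 154]
 [ 89  27  22  28  25  36  41  52  57  63  80  92 107 119 146 152]
 [ 75  15   6   9  16  16  18  19  25  27  35  43  52  66 116 140]
 [ 69  10   8   9  12  16  12  14  21  13  22  18  18  29  76 122]
 [ 62   7   8  10  16  14  16  15  18  17  15  14  19  17  54 106]
 [ 59   7   2   9  15  13  18  13  17  18  13  15  15  18  52  99]
 [ 56   2   7   9  11  14  17  16  10  15  15  16  13  17  51  98]
 [ 54   8   3   7  10   8  12  12  15  11   9  14  14  14  57  97]
 [ 55  11   4   7   4   8  10   6   4   8   8   8  13  21  70  92]
 [ 52  15   2   8   3   4   9   5   1   0   4   5   8  42  91  90]
 [ 47  17  11  13   2   9   8   3   2   6   3   7   9  68 106  90]
 [ 51  23  22  17  12  16  14  12  12   7   6  10  17  89 126  95]
 [ 85  63  53  37  31  26  21  19  15  11   7   9  24  98 147 104]
 [131 112 101  83  77  70  58  49  37  32  23  23  32 107 161 110]
 [142 140 130 121 122 124 109  92  82  73  61  53  53 122 165 112]
 [148 143 135 134 138 143 134 126 120 124 116 101 102 145 167 110]
 [156 152 147 143 145 144 138 133 135 143 139 131 130 154 165 110]]
t 2.4 pos [ 0.5867 -0.2933  0.2307] yaw -0.0931 q6 -0.40849303760514805 delta tool [0.0399 0.0134 0.1877] turn None tilt [-8.09232214e-04  4.58175078e-04 -9.99999568e-01]
```

>>> jog_arm(
  plan=[
    [[0.04, 0.013, 0.03, 0], [0, 0, 0.05, 0], [0, 0, 0.05, 0], [0, 0, 0.03, 0], [0, 0, 0.027, 0]],
  ],
  jaw=0.6,
)

```text
time: 3.02
tool_pos: [0.6027, -0.2544, 0.0423]
tcp_rot: [-2.321, -2.115, 0.001]
wrist_force: [0.7, -0.6, 1.2]
width: 0.597
grip_force: 0.0
```

>>> jog_arm(
  plan=[
    [[0, 0, 0, 0]],
  ],
)

```text
time: 3.15
tool_pos: [0.6009, -0.2536, 0.0411]
tcp_rot: [-2.317, -2.113, 0.004]
wrist_force: [-0.5, -0.5, -0.0]
width: 0.6
grip_force: 0.0
```

```bash
python3 - <<'E'
from h import *
go(.6036,-.2548,.044)
E
```

```text
t 3.15 pos [ 0.6009 -0.2536  0.0411] yaw -0.0922 q6 -0.34532920825296903 delta tool [-0.0009  0.0028 -0.0029] turn None tilt [-0.00589034  0.00276706 -0.99997882]
```

>>> jog_arm(
  plan=[
    [[0, 0, 0, 0], [0, 0, 0, 0], [0, 0, 0, 0], [0, 0, 0, 0], [0, 0, 0, 0]],
  ],
  jaw=0.0,
  squeeze=50,
)

```text
time: 3.78
tool_pos: [0.6037, -0.2553, 0.0464]
tcp_rot: [2.318, 2.118, -0.0]
wrist_force: [-4.4, 0.1, 6.3]
width: 0.193
grip_force: 49.3
```

```bash
python3 - <<'E'
from h import *
go(.6036,-.2548,.044)
cv2.imwrite("pics/s2.png",cv2.resize(read_camera("side")[130:270,250:430,::-1],None,fx=4,fy=4))
E
```

```text
t 3.775 pos [ 0.6037 -0.2553  0.0464] yaw -0.0902 q6 -0.34726853450722817 delta tool [ 0.0005 -0.0001  0.0024] turn None tilt [ 7.71955305e-04 -9.54876575e-04 -9.99999246e-01]
```

View pics/s2.png

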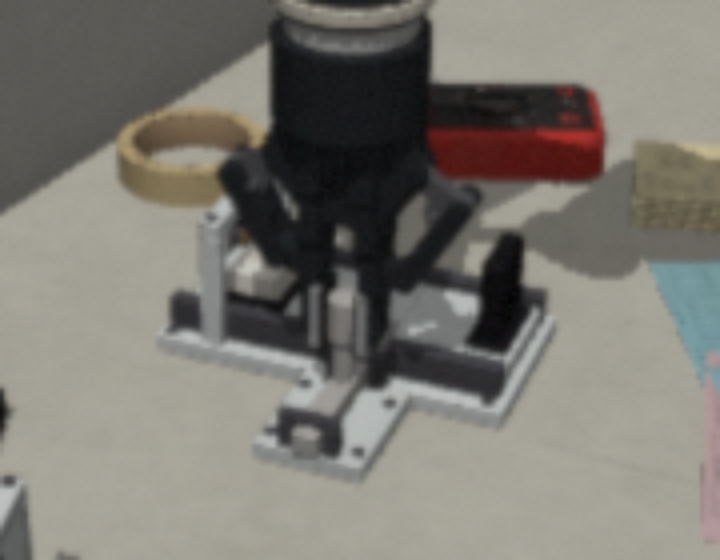

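The knob sits between the pads (picture around (345,310)) and the grip is firm. Tool +x is the fixture's +y, so I pull the bolt back that way.

>>> jog_arm(
  plan=[
    [[0.008, 0, 0, 0], [0.008, 0, 0, 0], [0.007, 0, 0, 0], [0.005, 0, 0, 0], [0.002, 0, 0, 0]],
  ],
)

```text
time: 4.45
tool_pos: [0.6068, -0.2257, 0.0464]
tcp_rot: [2.317, 2.118, 0.0]
wrist_force: [-4.5, -1.9, 5.9]
width: 0.192
grip_force: 49.2
```

>>> jog_arm(
  plan=[
    [[0.002, 0, 0, 0], [0.002, 0, 0, 0], [0, 0, 0, 0]],
  ],
)

```text
time: 4.82
tool_pos: [0.6072, -0.2222, 0.0464]
tcp_rot: [2.317, 2.117, -0.0]
wrist_force: [-2.6, -2.0, 6.3]
width: 0.189
grip_force: 49.2
```

>>> jog_arm(
  plan=[
    [[0.002, 0, 0, 0], [0, 0, 0, 0]],
  ],
)

```text
time: 5.08
tool_pos: [0.6073, -0.2222, 0.0464]
tcp_rot: [2.315, 2.116, -0.003]
wrist_force: [-5.8, -8.4, 4.0]
width: 0.191
grip_force: 49.0
```

>>> jog_arm(
  plan=[
    [[0.002, 0, 0, 0], [0, 0, 0, 0]],
  ],
)

```text
time: 5.32
tool_pos: [0.6073, -0.2221, 0.0464]
tcp_rot: [2.313, 2.115, -0.006]
wrist_force: [-5.4, -14.5, 2.9]
width: 0.193
grip_force: 48.9
```

>>> jog_arm(
  plan=[
    [[-0.003, 0, 0, 0], [0, 0, 0, 0], [0, 0, 0, 0], [0, 0, 0, 0]],
  ],
  jaw=0.6,
)

```text
time: 5.82
tool_pos: [0.6068, -0.2195, 0.0443]
tcp_rot: [-2.319, -2.12, -0.0]
wrist_force: [0.4, 0.6, -0.5]
width: 0.599
grip_force: 0.0
```

>>> jog_arm(
  plan=[
    [[0, 0, -0.04, 0], [0, 0, -0.05, 0], [0, 0, -0.02, 0], [0, 0, 0, 0]],
  ],
)

```text
time: 6.32
tool_pos: [0.6079, -0.2203, 0.1562]
tcp_rot: [2.316, 2.117, 0.003]
wrist_force: [0.3, 0.6, 0.1]
width: 0.603
grip_force: 0.0
```

```bash
python3 - <<'E'
from h import *
go(.537,-.320,.045,-.092)
i=camera_info("wrist");np.savez("w2.npz",**i)
cv2.imwrite("pics/w2.png",read_camera("wrist")[:,:,::-1])
E
```

```text
t 6.325 pos [ 0.6079 -0.2203  0.1562] yaw -0.0897 q6 -0.2964793754723339 delta tool [-0.1056 -0.0622  0.1111] turn 0.0022754838987720932 tilt [ 0.00375673 -0.00145627 -0.99999188]
```

View pics/w2.png

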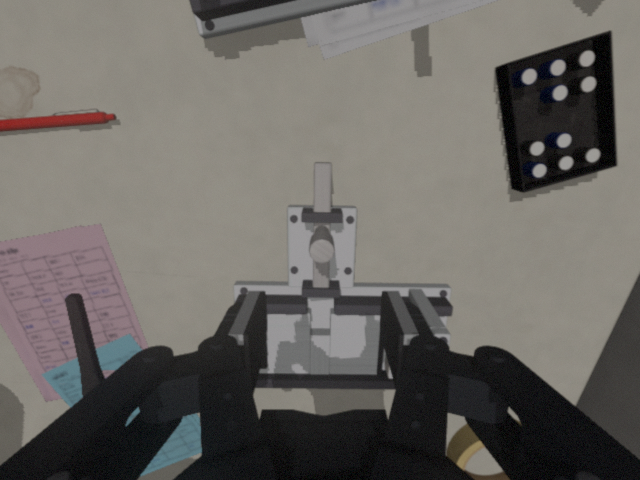

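The bolt is back: the knob is at (321,250) and the bolt sticks out of its wing. It held against 14 N, so it is at its stop. Before pulling, I check the black brush for clearance and the knob position.

```bash
python3 - <<'E'
from h import *
i=dict(np.load("w1.npz"))
for z in(0.005,):
  print("top",cast("top",[(399,366),(482,374)],z),"side",cast("side",[(455,252),(462,213)],z),"wrist",cast("",[(121,202),(142,318)],z,i))
print("knob",cast("",[(321,250)],.076,dict(np.load("w2.npz"))))
E
```

```text
top [[ 0.37019025 -0.27087095  0.005     ]
 [ 0.35768873 -0.41242012  0.005     ]] side [[ 0.36100866 -0.25855816  0.005     ]
 [ 0.35401494 -0.41123828  0.005     ]] wrist [[ 0.37012861 -0.27022739  0.005     ]
 [ 0.35791821 -0.41044034  0.005     ]]
knob [[ 0.60665824 -0.2214858   0.076     ]]
```

>>> jog_arm(
  plan=[
    [[-0.05, -0.03, 0, 0], [-0.05, -0.03, 0, 0], [-0.0056, -0.0022, 0.03, 0], [0, 0, 0.04, 0], [0, 0, 0.03, 0]],
  ],
)

```text
time: 7.0
tool_pos: [0.5321, -0.3181, 0.0494]
tcp_rot: [-2.315, -2.114, 0.003]
wrist_force: [0.1, -0.3, 0.3]
width: 0.599
grip_force: 0.0
```

>>> jog_arm(
  plan=[
    [[0, 0, 0.01, 0], [0, 0, 0, 0]],
  ],
)

```text
time: 7.25
tool_pos: [0.5339, -0.3186, 0.0423]
tcp_rot: [-2.316, -2.117, 0.002]
wrist_force: [-0.0, -0.4, 1.1]
width: 0.602
grip_force: 0.0
```

```bash
python3 - <<'E'
from h import *
go(.537,-.320,.045,-.092)
E
```

```text
t 7.25 pos [ 0.5339 -0.3186  0.0423] yaw -0.0898 q6 -0.4882565957133804 delta tool [-0.0011  0.0032 -0.0028] turn 0.0021865687574972037 tilt [-0.00328256  0.00213438 -0.99999233]
```

>>> jog_arm(
  plan=[
    [[0, 0.003, 0, 0], [0, 0, 0, 0], [0, 0, 0, 0], [0, 0, 0, 0], [0, 0, 0, 0]],
  ],
  jaw=0.0,
  squeeze=60,
)

```text
time: 7.88
tool_pos: [0.5362, -0.3202, 0.0461]
tcp_rot: [-2.318, -2.117, 0.004]
wrist_force: [-10.0, 0.7, 7.6]
width: 0.153
grip_force: 58.6
```

```bash
python3 - <<'E'
from h import *
go(.537,-.320,.045,-.092)
E
```

```text
t 7.875 pos [ 0.5362 -0.3202  0.0461] yaw -0.091 q6 -0.48491357743571123 delta tool [0.0002 0.0008 0.0011] turn 0.001033628409239984 tilt [-3.35265018e-03  1.08899264e-04 -9.99994374e-01]
```

Opening 0.153 is about 13 mm, so the handle is held. I pull gently so the module stays seated.

>>> jog_arm(
  plan=[
    [[0, -0.004, 0, 0], [0, -0.006, 0, 0], [0, -0.007, 0, 0], [0, -0.008, 0, 0], [0, -0.008, 0, 0]],
  ],
)

```text
time: 8.5
tool_pos: [0.5067, -0.3171, 0.046]
tcp_rot: [2.317, 2.117, 0.003]
wrist_force: [4.2, 2.2, 6.7]
width: 0.154
grip_force: 59.7
```

>>> jog_arm(
  plan=[
    [[0, -0.008, 0, 0], [0, -0.008, 0, 0], [0, -0.007, 0, 0], [0, -0.006, 0, 0], [0, -0.003, 0, 0]],
  ],
)

```text
time: 9.12
tool_pos: [0.4747, -0.3137, 0.046]
tcp_rot: [2.318, 2.117, 0.003]
wrist_force: [4.3, 4.7, 8.3]
width: 0.155
grip_force: 59.7
```

>>> jog_arm(
  plan=[
    [[0, -0.002, 0, 0], [0, -0.002, 0, 0], [0, 0, 0, 0]],
  ],
)

```text
time: 9.5
tool_pos: [0.4706, -0.3132, 0.046]
tcp_rot: [2.319, 2.117, 0.003]
wrist_force: [3.3, 5.5, 9.8]
width: 0.155
grip_force: 59.9
```

>>> jog_arm(
  plan=[
    [[0, -0.002, 0, 0], [0, -0.002, 0, 0], [0, 0, 0, 0]],
  ],
)

```text
time: 9.88
tool_pos: [0.4667, -0.3128, 0.046]
tcp_rot: [2.319, 2.118, 0.003]
wrist_force: [2.9, 5.2, 8.6]
width: 0.151
grip_force: 59.9
```

>>> jog_arm(
  plan=[
    [[0, -0.002, 0, 0], [0, 0, 0, 0]],
  ],
)

```text
time: 10.12
tool_pos: [0.4666, -0.3128, 0.0461]
tcp_rot: [2.317, 2.115, 0.007]
wrist_force: [8.8, 4.5, 4.6]
width: 0.157
grip_force: 59.5
```

>>> jog_arm(
  plan=[
    [[0, -0.002, 0, 0], [0, 0, 0, 0]],
  ],
)

```text
time: 10.38
tool_pos: [0.4666, -0.3129, 0.0461]
tcp_rot: [2.315, 2.112, 0.01]
wrist_force: [17.5, 5.3, -1.2]
width: 0.155
grip_force: 59.5
```

The nest is at its stop: 70 mm travelled and the force is rising. I relax the pull, let go and retreat.

>>> jog_arm(
  plan=[
    [[0, 0.003, 0, 0], [0, 0, 0, 0]],
  ],
)

```text
time: 10.62
tool_pos: [0.4666, -0.3128, 0.046]
tcp_rot: [2.318, 2.117, 0.004]
wrist_force: [4.8, 4.9, 7.8]
width: 0.153
grip_force: 60.1
```

>>> jog_arm(
  plan=[
    [[0, 0, 0, 0], [0, 0, 0, 0], [0, 0, 0, 0]],
  ],
  jaw=0.6,
)

```text
time: 11.0
tool_pos: [0.4636, -0.313, 0.0437]
tcp_rot: [-2.318, -2.119, 0.001]
wrist_force: [1.5, 0.8, 0.5]
width: 0.599
grip_force: 0.0
```

>>> jog_arm(
  plan=[
    [[0, 0, -0.03, 0], [0, 0, -0.05, 0], [0, 0, -0.05, 0], [0, 0, -0.05, 0], [-0.05, 0, 0, 0]],
  ],
)

```text
time: 11.62
tool_pos: [0.4629, -0.3635, 0.2305]
tcp_rot: [2.308, 2.117, 0.003]
wrist_force: [1.7, -0.6, -0.9]
width: 0.601
grip_force: 0.0
```

>>> jog_arm(
  plan=[
    [[-0.06, 0, 0, 0], [-0.06, 0, 0, 0], [-0.06, 0, 0, 0], [0, 0, 0, 0]],
  ],
)

```text
time: 12.12
tool_pos: [0.4418, -0.5461, 0.2225]
tcp_rot: [-2.323, -2.114, 0.002]
wrist_force: [-0.4, 0.2, 0.1]
width: 0.602
grip_force: 0.0
```

```bash
python3 - <<'E'
from h import *
a=read_camera("top")[160:295,340:520,::-1];b=read_camera("side")[150:270,270:430,::-1]
R=lambda im:cv2.resize(im,(400,300),interpolation=cv2.INTER_CUBIC)
c=read_camera("top")[160:280,160:320,::-1];d=read_camera("side")[240:375,190:370,::-1]
cv2.imwrite("pics/f.png",np.vstack([np.hstack([R(a),R(b)]),np.hstack([R(c),R(d)])]))
print(np.abs(c.astype(int)-cv2.imread("pics/top0.png")[160:280,160:320]).max(2).__gt__(40).sum())
E
```

```text
0
```

View pics/f.png

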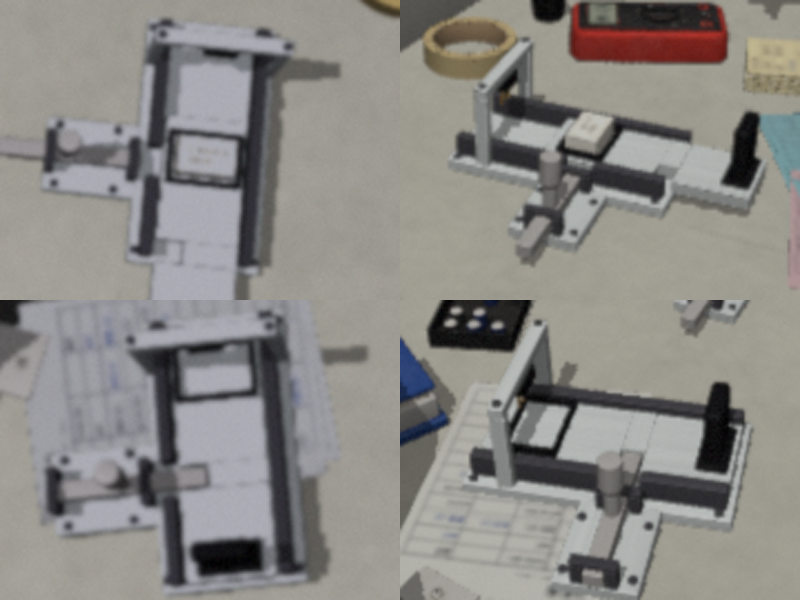

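The picture shows the module seated in its pocket, out in front of the bridge (around (205,158) in the top-left panel), with the bolt fully back. The spare fixture is unchanged.

```bash
python3 -c "
from workcell import bot, job, read_camera, camera_info
print(job.finish_job())"
```

```text
the job is handed in; nothing more can be done
None
```

Job handed in at about 12 s: the bolt is fully back, the nest is fully out at its stop with the module still in its pocket, and the empty fixture is untouched.

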